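# Set the dish clamp on a small culture dish

### The job

Lay the small petri dish flat on the seat between the two jaws of the dish clamp, gripping its thin plastic gently, with less than 45 N. Then turn the clamp's thumbscrew clockwise until it seats, back it off a quarter turn so the dish can still be rotated, and finish with the gripper still holding the thumbscrew there. Leave the larger dish, the timer and the white bottle where they are.

Things in the scene. Friction and masses are not known exactly. Their poses are not given: they have to be found in the camera images.
- small_dish: small clear round petri dish with its lid on, 60 mm across, 16 mm high, about 20 g, standing on the table; a larger dish, 92 mm across, stands elsewhere. Origin: centre of its underside, z up. Thin plastic: cracks if gripped with 45 N or more (45 N on each finger, 90 N for both together)
- dish_clamp: metal dish clamp fixed to the table, 190 mm long (local y, from -64 to +129 mm), 74 mm wide, yaw within 0.5 rad. Origin: on the table below the centre of the dish seat, z up. Fixed jaw at -y, its face at y = -30.3 mm; sliding jaw at +y; both 48 mm wide (x), tops 26 mm above the table. Beyond it, at y = +100 mm, a gearbox block 50 x 46 mm, 34 mm high, carries the upright thumbscrew
- dish_seat (a point): centre of the seat's top face between the jaws, 14 mm above the table; axes as the clamp's. The seat is a strip 36 mm wide along x, so the dish overhangs it by 12 mm on both x sides, where the fingers have free room (for |y| < 28 mm). The opening between the jaws (along y) starts at 67 to 70 mm, is 60.6 mm when the screw is seated, 66 mm a quarter turn off
- wing_head: black wing head of the thumbscrew: upright bar 42 mm long (its local x), 12 mm thick (its local y), 24 mm high, over a 26 mm round collar. Origin on the screw's vertical axis, 37 mm above the table; the bar spans 45 to 69 mm above the table. It turns with the screw and does not rise or sink
- wing_grip (a point): point on the screw's axis at the middle of the wing bar, 59 mm above the table, to grip across the 12 mm thickness; axes as the wing head's
- thumbscrew (a joint): turn of the thumbscrew, rad: 0 at the hard stop where it seats (bar along the clamp's x axis, jaw closed on the dish), growing anticlockwise seen from above as it is backed off, to 3.4; a quarter turn off is 1.57. Starts between 1.9 and 2.8. It drives the sliding jaw 3.5 mm per rad. Friction of about 0.06 N m holds it where it is left
- large_dish: round petri dish 92 mm across, 17 mm high; leave alone. Origin: centre of its underside
- timer: white digital timer 60 x 66 x 17 mm, leave alone. Origin: centre of its underside
- white_bottle: white screw-cap bottle, 50 mm across, 84 mm high, leave alone. Origin: centre of its underside
Mind the look-alikes: they are no part of the job. What is shaped like the small_dish but black is not meant.

How it is judged:
By the outcome, as a careful person would: the job done as asked, in the order asked, and still so for the second after the job is handed in, while the arm keeps its last pose, push and grip.
It also fails if it takes over 48 s, if anything falls off the work surface, if the arm or the gripper's body presses on something with over 40 N, if the wrist force passes 120 N, or if a joint passes its speed limit or range.

### The arm

A 6-joint arm with a two-finger parallel gripper is mounted at the origin on a cart in front of the work surface, level with it; the furniture and walls round the work are solid. World frame = base frame: x ahead of the robot, y to its left, z up, the work surface at z = 0. Lengths are in m, angles in rad, forces in N, time in s.
With the tool pointing down it reaches from about 0.275 to 1 m from the base axis. Payload 8.4 kg.
Tool frame: the origin (TCP) lies on the centre line of the jaws, within the pads' length; the fingertips stand 25 mm ahead of it and the grasp point (between the pads) lies 6 mm ahead of it; z points along the fingers, y is the line along which they close (so a half turn about z gives the same grasp; the last joint's range is limited). The gripper opens to 85 mm and grips with 20 to 120 N. Pads are 22 mm wide; open, the fingers measure 114 mm over their backs; the gripper's body (76 mm by 85 mm) begins 54 mm behind the grasp point. The pads swing forward as they close: fully open they stand 13 mm farther back than shut.
Start: joints at [-1.31, 0.353, 1.633, -0, 1.155, -0.002], TCP at [0.162, -0.604, 0.256] pointing down, gripper open.
Joint ranges: [-2.63, 2.63], [-0.92, 2.1], [0.06, 2.66], [-1.3, 4.44], [0, 2.69], [-3.02, 3.02]. Speed limits (rad/s): [2.22, 2.22, 2.79, 3.14, 3.14, 3.14].

### API

Orientations are given as a unit quaternion [w, x, y, z].
In Python, from cell import r gives the robot as it stands. The module is installed in compiled form; this text tells all that it offers.
- The arm moves only by the shell command python3 -m jog 'ROWS' [FORCE]. ROWS is JSON, a list of rows, each an object with "offset": the shift along the world's x, y, z normalised to -1 to 1, where 1 is 250 mm, a list of three; "dr": the turn, a rotation vector about the world's x, y, z normalised to -1 to 1, where 1 is 180 degrees, a list of three; "grip": the closure, from 0 (fully open) to 1 (shut). In form: [{"offset": [tx, ty, tz], "dr": [ax, ay, az], "grip": grip}, ...]. A call has 1 to 12 rows; each row is the pose to reach, as a shift and turn from the pose commanded when the call began, turning the shorter way round; what a row does not reach only later rows make up. A row lasts 1/12 s, in which the tool goes at most 41.7 mm and 7.16 degrees, less where a joint would pass 70% of its speed; a pose out of reach is approached as far as the arm can. A call with a number of a shift or a turn outside -1 to 1 is refused whole. A call with a gripper value outside its range is refused whole. The fingers move at their own pace and stop on an object; FORCE is the grip in N (left out, the last holds). Time passes only in rows, so rows that repeat a pose let the fingers close. It gives the time, the measured TCP pose, the force, the opening and the grip force at its end, in the units of the state.
- r.get_state(): the state, without advancing time (a new reading comes with each control period).
- r.get_image(name): name is "scene" or "top"; returns a dict with "image" (420x560x3 uint8, red, green, blue), "mtx" (3x3 intrinsics, pixels), "cam_to_world" (4x4, takes a point from camera to world coordinates). Camera axes: x right, y up, looking along -z (the intrinsics and any distortion apply to the point x, -y, -z); pixel columns grow to the right and rows downward; lengths in m; the calibration is good to about 2 mm. A picture is of the moment at which its call begins. There is no depth.
- r.job_done(): hands the job in; it is judged then, once.
Trained networks look in a picture, given as the dict that the camera call returned (one of the last four; its "shot" number tells which), for a name from the list of things; names that differ only in an ending like _2 or _b are one class to them, and where a whole thing is asked for, a point or a joint stands for the part that bears it (a point fixed in the world has none). Each returns a list of dicts, best first, with "conf" (0 to 1); they miss things now and then, are a little off and sometimes report something else, mostly with a low value. They report only what shows in the picture. A call takes as long as a camera call. They do not tell look-alikes from the thing itself.
- r.recognise(thing, picture): "position" ([column, row] in pixels, amid what is visible of it).
- r.silhouettes(thing, picture): "region" (420x560 bool, what is visible of it) and "position" ([column, row] in pixels, amid what is visible of it).
The state is a dict: "time": time; "joint_positions": joint angles; "dq": joint speeds; "joint_torque": joint torques, N m; "tool_pos": TCP position; "eef_rot": TCP orientation; "wrist_force": force on the tool from outside, world axes, zero at the start; "moment": the same for the moment, N m; "opening": finger opening in m; "gripper_force": force on a finger pad.
Only numpy, scipy, OpenCV 4.12 (cv2) and the standard library are available. Lean on these libraries where they do the work, as an engineer would, in place of code of your own. Each camera call takes 0.05 s, during which the arm holds its last target. There are 200 camera calls.

## Working session

There is one attempt and no reset: what is moved stays moved. The work goes in short steps, Python scripts to look and compute and a shell command to move; the robot and the scene stay as the last step left them, time stands still between calls to the robot, and variables do not carry over. Pictures are saved under pics/ and viewed, at most 10 in all, crops included, and the job is handed in when it is done.

```bash
mkdir -p pics
cat > h.py <<'E'
import numpy as np, cv2
from cell import r
def proj(d,P):
    T=np.linalg.inv(d["cam_to_world"]);p=T[:3,:3]@np.asarray(P,float)+T[:3,3]
    q=np.array(d["mtx"])@np.array([p[0],-p[1],-p[2]]);return q[:2]/q[2]
def ray(d,uv):
    K=np.array(d["mtx"]);v=np.linalg.solve(K,[uv[0],uv[1],1.]);T=np.array(d["cam_to_world"])
    return T[:3,3],T[:3,:3]@np.array([v[0],-v[1],-v[2]])
def onz(d,uv,z):
    o,v=ray(d,uv);return o+v*(z-o[2])/v[2]
def tri(rs):
    A=np.zeros((3,3));b=np.zeros(3)
    for o,v in rs:
        v=v/np.linalg.norm(v);M=np.eye(3)-np.outer(v,v);A+=M;b+=M@o
    return np.linalg.solve(A,b)
def save(d,n): cv2.imwrite("pics/"+n,d["image"][:,:,::-1])
E
python3 - <<'E'
from h import *
D={n:r.get_image(n) for n in("scene","top")}
for n,d in D.items(): print(n,[k for k in d],np.round(d["cam_to_world"],3).tolist(),np.round(d["mtx"],1).tolist())
cv2.imwrite("pics/a.png",D["scene"]["image"][:,:,::-1]);cv2.imwrite("pics/b.png",D["top"]["image"][:,:,::-1])
for t in["small_dish","dish_clamp","wing_head","large_dish","timer","white_bottle"]:
  for n,d in D.items():
    for x in r.silhouettes(t,d)[:4]: print(t,n,round(x["conf"],2),np.round(x["position"]),x["region"].sum(),np.round(onz(d,x["position"],.01),3))
print(r.get_state())
E
```

```text
scene ['image', 'mtx', 'cam_to_world', 'shot'] [[0.54, 0.366, -0.758, -0.298], [-0.842, 0.235, -0.486, -0.561], [0.0, 0.901, 0.434, 0.565], [0.0, 0.0, 0.0, 1.0]] [[509.8, 0.0, 278.6], [0.0, 509.8, 204.3], [0.0, 0.0, 1.0]]
top ['image', 'mtx', 'cam_to_world', 'shot'] [[0.034, 0.977, -0.209, 0.276], [-0.999, 0.032, -0.01, -0.037], [-0.003, 0.209, 0.978, 1.209], [0.0, 0.0, 0.0, 1.0]] [[420.4, 0.0, 277.1], [0.0, 420.4, 213.7], [0.0, 0.0, 1.0]]
small_dish scene 0.94 [300. 298.] 647 [ 0.364 -0.184  0.01 ]
small_dish scene 0.92 [360. 251.] 462 [ 0.571 -0.207  0.01 ]
small_dish scene 0.88 [421. 280.] 610 [ 0.536 -0.35   0.01 ]
small_dish scene 0.66 [363. 285.] 603 [ 0.461 -0.263  0.01 ]
small_dish top 0.84 [359. 239.] 320 [ 0.466 -0.261  0.01 ]
small_dish top 0.74 [330. 273.] 361 [ 0.367 -0.179  0.01 ]
small_dish top 0.71 [390. 216.] 330 [ 0.538 -0.353  0.01 ]
small_dish top 0.61 [341. 198.] 343 [ 0.585 -0.21   0.01 ]
dish_clamp scene 0.93 [214. 204.] 1427 [0.585 0.196 0.01 ]
dish_clamp top 0.9 [205. 196.] 1341 [0.578 0.191 0.01 ]
wing_head scene 0.73 [267. 272.] 750 [ 0.401 -0.086  0.01 ]
w
[... 418 characters left out ...]
ime': 0.7, 'joint_positions': array([-1.31040177e+00,  3.52961533e-01,  1.63341691e+00,  4.15213923e-06,
        1.15520361e+00, -2.39807288e-03]), 'dq': array([ 0.00073822, -0.00023244, -0.00119771,  0.00015945, -0.00019289,
        0.00039759]), 'joint_torque': array([-4.32384535e-03, -6.05010724e+01, -3.42394245e+01, -2.27191240e-04,
        9.13887961e-04, -4.70145011e-06]), 'tool_pos': array([ 0.16236201, -0.60353542,  0.25629776]), 'eef_rot': array([5.01301688e-06, 9.91380027e-01, 1.31017719e-01, 2.56554801e-06]), 'wrist_force': array([ 0.09264637, -0.80593578, -0.66583569]), 'moment': array([-0.00883531,  0.02809439, -0.05588204]), 'gripper_force': 0.0, 'opening': 0.08542506295876676}
```

View pics/a.png

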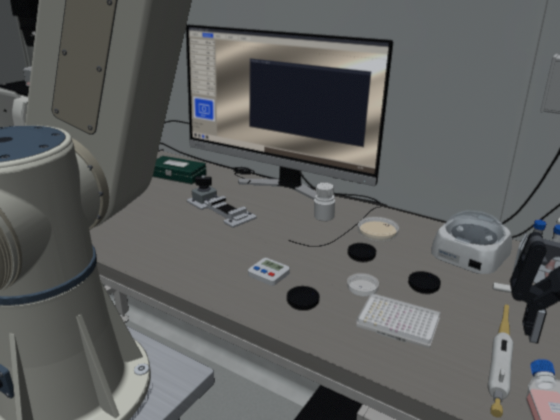

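View pics/b.png

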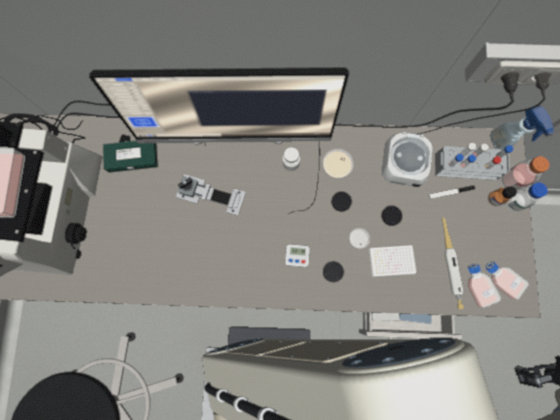

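The clear small dish is at scene (363,285) and top (359,239). The three black discs are decoys. The clamp is at top (210,195), with its gearbox at the left end (187,187). I'll fit the dish and zoom in on the clamp.

```bash
cat >> h.py <<'E'
from scipy.optimize import least_squares
def cyl(x,y,z0,R,h):
    a=np.linspace(0,2*np.pi,60)
    return np.array([[x+R*np.cos(t),y+R*np.sin(t),z] for z in(z0,z0+h) for t in a])
def hullc(d,P):
    q=cv2.convexHull(np.array([proj(d,p) for p in P],np.float32));m=cv2.moments(q)
    return np.array([m["m10"],m["m01"]])/m["m00"], m["m00"]
def fitcyl(ds,uvs,R,h,x0,y0,free=True):
    f=lambda p:np.concatenate([hullc(d,cyl(p[0],p[1],p[2] if free else 0,R,h))[0]-u for d,u in zip(ds,uvs)])
    s=least_squares(f,[x0,y0,0.] if free else [x0,y0],diff_step=1e-3,x_scale=.01);return s.x,s.fun
def cent(reg): 
    v,u=np.nonzero(reg);return np.array([u.mean(),v.mean()])
E
python3 - <<'E'
from h import *
ds=[r.get_image(n) for n in("scene","top")]
us=[]
for d,g in zip(ds,((363,285),(359,239))):
    L=[x for x in r.silhouettes("small_dish",d) if np.hypot(*(np.array(x["position"])-g))<10]
    if L:
        us.append(cent(L[0]["region"]));print(L[0]["conf"],us[-1],L[0]["region"].sum(),hullc(d,cyl(.465,-.262,0,.03,.016)))
print(fitcyl(ds,us,.03,.016,.465,-.262),fitcyl(ds,us,.03,.016,.465,-.262,False))
for n in("wing_head","wing_grip","dish_seat","thumbscrew"):
  for d in ds:
    try:
      for x in r.recognise(n,d)[:3]: print(n,d["shot"],x["conf"],x["position"])
    except Exception as e: print(n,e)
a=cv2.resize(ds[0]["image"][165:235,180:265],None,fx=6,fy=6,interpolation=cv2.INTER_CUBIC)
b=cv2.resize(ds[1]["image"][165:225,165:255],None,fx=6,fy=6,interpolation=cv2.INTER_CUBIC)
def grid(i,u0,v0):
    for k in range(0,i.shape[1],60):cv2.putText(i,str(u0+k//6),(k,10),0,.35,(255,255,0));cv2.line(i,(k,12),(k,18),(255,255,0))
    for k in range(60,i.shape[0],60):cv2.putText(i,str(v0+k//6),(0,k),0,.35,(255,255,0))
    return i
cv2.imwrite("pics/c.png",grid(a,180,165)[:,:,::-1]);cv2.imwrite("pics/d.png",grid(b,165,165)[:,:,::-1])
E
```

```text
0.83 [362.36825886 284.27118644] 649 (array([363.10178835, 285.10145569]), 681.2631473084912)
0.62 [359.29970326 238.09495549] 337 (array([358.92883952, 239.46777684]), 365.1343906552065)
(array([ 4.67468728e-01, -2.60647255e-01,  2.42824488e-04]), array([ 0.62398839, -0.13111527, -0.83178923,  0.49587136])) (array([ 0.46761763, -0.26060773]), array([ 0.62806332, -0.06911902, -0.86156896,  0.457008  ]))
wing_head 3 0.69 [215.8, 205.2]
wing_head 3 0.54 [203.3, 184.4]
wing_head 4 0.59 [186.5, 183.6]
wing_grip 3 0.46 [202.4, 184.0]
wing_grip 4 0.6 [205.6, 194.6]
dish_seat 3 0.69 [216.7, 205.3]
dish_seat 4 0.69 [204.8, 194.2]
thumbscrew 3 0.43 [200.1, 181.7]
thumbscrew 4 0.48 [184.9, 184.9]
```

View pics/c.png

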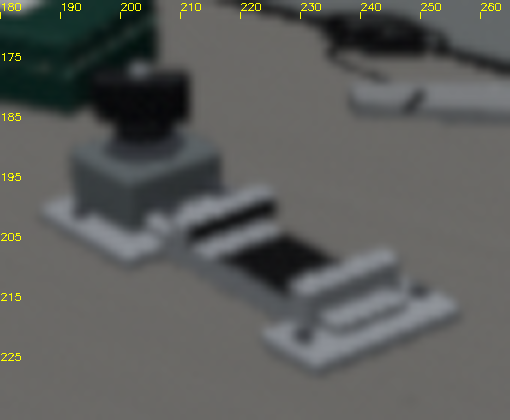

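View pics/d.png

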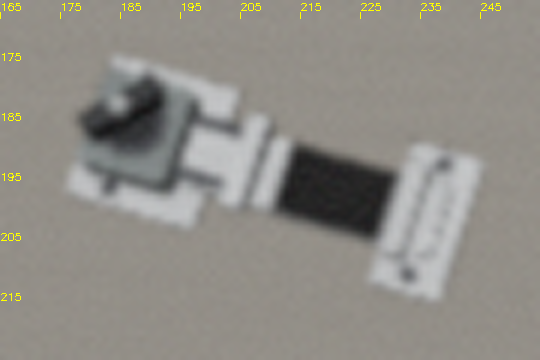

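The crops show the clamp with its +y end (gearbox and wing) at top (187,184), the fixed jaw's inner edge at top (229,199), and the black seat between the jaws. I'll fit the clamp pose from these corners.

```bash
cat > fit.py <<'E'
from h import *
ds=[r.get_image(n) for n in("scene","top")]
# (cam, clamp xyz [z None -> plate], pixel)
def obs(gx,gy):
  N=None
  return [(1,37,-64,N,245.3,191.3),(1,-37,-64,N,238.3,214.7),(1,37,129,N,183.3,174.2),(1,-37,129,N,176.2,197.2),
 (1,gx,100+gy,34,182,175.8),(1,gx,100-gy,34,198.3,180.8),(1,-gx,100-gy,34,195,196.7),(1,-gx,100+gy,34,178,192),
 (1,18,-30.3,26,230.8,193.7),(1,-18,-30.3,26,227,205),
 (0,-24,-30.3,26,228.5,212.2),(0,24,-30.3,26,245.5,206.3),(0,-37,-64,N,233,227.5),(0,37,-64,N,256.7,215.8),(0,-37,129,N,186.7,200),
 (0,-gx,100+gy,34,192,190.3),(0,-gx,100-gy,34,204.5,193.7),(0,gx,100-gy,34,216.7,190)]
for gx,gy in((25,23),(23,25)):
  for off in(0,1):
    O=obs(gx,gy)
    def f(p):
        c,s=np.cos(p[2]),np.sin(p[2]);e=[]
        for k,x,y,z,u,v in O:
            x,y=x/1e3,y/1e3;z=p[3] if z is None else z/1e3
            e.append(proj(ds[k],[p[0]+c*x-s*y,p[1]+s*x+c*y,z])-[u,v]+ (np.array(p[4+2*k:6+2*k]) if off else 0))
        e=np.concatenate(e)
        return np.concatenate([e,np.array(p[4:])*(.5 if off else 1)])
    s=least_squares(f,[.57,.17,-.27,.006,0,0,0,0],x_scale=[.01,.01,.1,.01,1,1,1,1],loss="soft_l1")
    print(gx,gy,off,np.round(s.x,4),s.cost);print(np.round(s.fun[:-4].reshape(-1,2),1).tolist())
p=s.x;R=lambda x,y,z:[p[0]+np.cos(p[2])*x-np.sin(p[2])*y,p[1]+np.sin(p[2])*x+np.cos(p[2])*y,z]
print("wing",R(0,.1,.059))
a=onz(ds[1],(178.7,186.3),.069);b=onz(ds[1],(190.8,179.2),.069);print(a,b,(a+b)/2,np.linalg.norm(a-b),np.degrees(np.arctan2(*(b-a)[[1,0]])))
E
python3 fit.py
```

```text
25 23 0 [ 0.5756  0.1424 -0.2546  0.0059  0.      0.      0.      0.    ] 12.241631168349624
[[0.4, 1.0], [-0.2, 1.0], [0.8, 0.4], [-0.4, 0.4], [0.5, 0.2], [-0.8, -0.5], [-3.1, -0.4], [-1.1, -0.1], [1.4, -0.3], [1.4, -0.1], [0.2, -0.4], [-1.0, -0.5], [0.5, -1.5], [1.1, 0.4], [0.2, -0.1], [-0.6, -1.0], [-2.7, 1.2], [1.3, -0.7]]
25 23 1 [ 0.5757  0.1425 -0.2533  0.007  -0.0155  0.5141  0.0499 -0.0883] 11.683872182887882
[[0.4, 0.7], [-0.2, 0.8], [0.7, 0.2], [-0.5, 0.2], [0.5, 0.1], [-0.8, -0.6], [-3.1, -0.5], [-1.2, -0.2], [1.3, -0.5], [1.4, -0.2], [0.2, 0.1], [-1.1, -0.1], [0.5, -1.4], [1.0, 0.4], [0.1, 0.0], [-0.7, -0.5], [-2.8, 1.7], [1.2, -0.2]]
23 25 0 [ 0.5756  0.1423 -0.255   0.006   0.      0.      0.      0.    ] 11.089807588730789
[[0.4, 1.0], [-0.2, 1.0], [0.8, 0.3], [-0.3, 0.4], [-0.3, 0.6], [-0.3, 0.3], [-2.2, -0.9], [-1.5, -0.9], [1.4, -0.3], [1.4, -0.1], [0.2, -0.4], [-1.0, -0.5], [0.6, -1.5], [1.1, 0.4], [0.3, -0.1], [-0.4, -1.4], [-1.5, 1.2], [1.2, -0.2]]
23 25 1 [ 0.5756  0.1423 -0.2535  0.0069 -0.0903  0.4343  0.0829 -0.1709] 10.577083926428546
[[0.5, 0.7], [-0.1, 0.8], [0.8, 0.1], [-0.3, 0.2], [-0.3, 0.5], [-0.3, 0.2], [-2.1, -1.0], [-1.5, -1.0], [1.5, -0.5], [1.5, -0.3], [0.1, 0.0], [-1.1, -0.1], [0.5, -1.4], [1.0, 0.4], [0.1, 0.0], [-0.5, -1.0], [-1.7, 1.6], [1.0, 0.2]]
wing [np.float64(0.6006601184141852), np.float64(0.23913020377350525), 0.059]
[0.58973574 0.25480228 0.069     ] [0.61160885 0.2223391  0.069     ] [0.6006723  0.23857069 0.069     ] 0.039144485724874625 -56.02862221496942
```

```bash
python3 -m jog '[{"offset":[0.8,0.96,-0.2],"dr":[0,0,0.3356],"grip":0},{"offset":[0.8,0.96,-0.2],"dr":[0,0,0.3356],"grip":0},{"offset":[0.8,0.96,-0.2],"dr":[0,0,0.3356],"grip":0},{"offset":[0.8,0.96,-0.2],"dr":[0,0,0.3356],"grip":0},{"offset":[0.8,0.96,-0.2],"dr":[0,0,0.3356],"grip":0},{"offset":[0.8,0.96,-0.2],"dr":[0,0,0.3356],"grip":0},{"offset":[0.8,0.96,-0.2],"dr":[0,0,0.3356],"grip":0},{"offset":[0.8,0.96,-0.2],"dr":[0,0,0.3356],"grip":0},{"offset":[0.8,0.96,-0.2],"dr":[0,0,0.3356],"grip":0},{"offset":[0.8,0.96,-0.2],"dr":[0,0,0.3356],"grip":0}]'
```

```text
time: 2.23
tool_pos: [0.3632, -0.3623, 0.2062]
eef_rot: [-0.0, 0.789, 0.614, -0.0]
wrist_force: [0.2, 0.4, 0.2]
opening: 0.0856
gripper_force: 0.0
```

```bash
python3 -m jog '[{"offset":[0.418,0.407,-0.3],"dr":[0,0,0],"grip":0},{"offset":[0.418,0.407,-0.3],"dr":[0,0,0],"grip":0},{"offset":[0.418,0.407,-0.465],"dr":[0,0,0],"grip":0},{"offset":[0.418,0.407,-0.465],"dr":[0,0,0],"grip":0},{"offset":[0.418,0.407,-0.465],"dr":[0,0,0],"grip":0},{"offset":[0.418,0.407,-0.465],"dr":[0,0,0],"grip":0},{"offset":[0.418,0.407,-0.465],"dr":[0,0,0],"grip":0},{"offset":[0.418,0.407,-0.465],"dr":[0,0,0],"grip":0}]'
python3 - <<'E'
from h import *
s=r.get_state();print(s["tool_pos"],s["eef_rot"],s["time"])
ds=[r.get_image(n) for n in("scene","top")]
p=s["tool_pos"]
o=[]
for d,(u,v) in zip(ds,((363,285),(359,239))):
    im=d["image"].copy()
    w=35;u0,v0=u-w-15,v-w-15
    c=cv2.resize(im[v0:v+w,u0:u+w],None,fx=4.6,fy=4.6,interpolation=cv2.INTER_CUBIC)
    for q,col in((proj(d,p+[0,0,-.006]),(255,0,0)),(proj(d,[.4676,-.2606,.016]),(0,255,0)),(proj(d,[p[0],p[1],.016]),(255,0,255))):
        cv2.circle(c,tuple(int(k) for k in (q-[u0,v0])*4.6),3,col,1)
    o.append(c)
cv2.imwrite("pics/e.png",np.hstack(o)[:,:,::-1])
E
```

```text
time: 2.9
tool_pos: [0.4668, -0.2629, 0.0908]
eef_rot: [0.0, 0.791, 0.611, 0.0]
wrist_force: [0.1, 0.1, 0.1]
opening: 0.0854
gripper_force: 0.0
[ 0.46678442 -0.26293182  0.09082078] [4.27302191e-04 7.91345163e-01 6.11369487e-01 2.01889153e-05] 2.9
```

View pics/e.png

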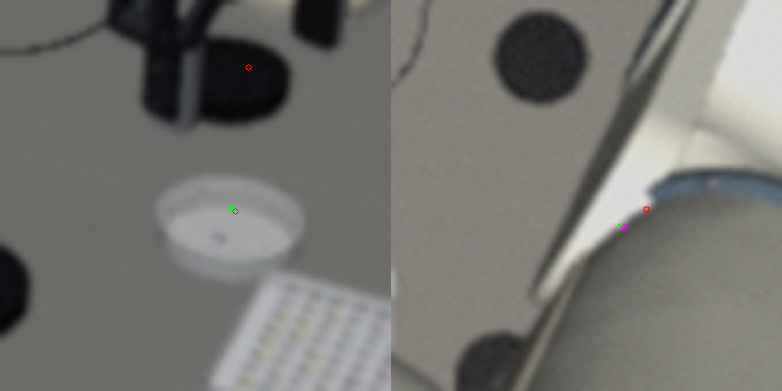

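The scene crop shows the dish's rim centred at about (363,281), with the jaws straddling it. The white rack beside it is clear of the finger line. I'll estimate the open fingertip height from the visible left tip at (353,263).

Run:
```python
from h import *
d=r.get_image("scene");p=r.get_state()["tool_pos"]
a=np.radians(-14.5);y=np.array([np.cos(a),np.sin(a),0]);x=np.array([-y[1],y[0],0])
for z in(.005,.01,.015,.02,.025):
    print(z,[np.round(proj(d,p-y*k+x*w-[0,0,z]),1).tolist() for k,w in((.043,.011),(.043,-.011),(.057,-.011),(-.043,-.011))])
```

```text
0.005 [[347.2, 254.9], [356.8, 259.7], [351.7, 262.6], [386.3, 243.0]]
0.01 [[347.0, 257.3], [356.6, 262.1], [351.5, 265.0], [386.0, 245.4]]
0.015 [[346.9, 259.7], [356.4, 264.5], [351.3, 267.5], [385.8, 247.7]]
0.02 [[346.7, 262.0], [356.2, 266.9], [351.1, 269.9], [385.5, 250.0]]
0.025 [[346.6, 264.4], [356.1, 269.3], [351.0, 272.3], [385.3, 252.3]]
```

```bash
python3 -m jog '[{"offset":[0,0,-0.14],"dr":[0,0,0],"grip":0},{"offset":[0,0,-0.22],"dr":[0,0,0],"grip":0},{"offset":[0,0,-0.26],"dr":[0,0,0],"grip":0},{"offset":[0,0,-0.26],"dr":[0,0,0],"grip":0},{"offset":[0,0,-0.26],"dr":[0,0,0],"grip":0}]' 25; python3 -m jog '[{"offset":[0,0,0],"dr":[0,0,0],"grip":0.35},{"offset":[0,0,0],"dr":[0,0,0],"grip":0.35},{"offset":[0,0,0],"dr":[0,0,0],"grip":0.35},{"offset":[0,0,0],"dr":[0,0,0],"grip":0.35},{"offset":[0,0,0],"dr":[0,0,0],"grip":0.35},{"offset":[0,0,0],"dr":[0,0,0],"grip":0.35}]' 25
```

```text
time: 3.47
tool_pos: [0.4668, -0.2623, 0.0255]
eef_rot: [-0.0, 0.791, 0.612, -0.0]
wrist_force: [0.2, -0.1, 0.3]
opening: 0.0854
gripper_force: 0.0
time: 3.97
tool_pos: [0.4677, -0.2623, 0.0265]
eef_rot: [0.001, 0.791, 0.612, 0.0]
wrist_force: [-1.3, 0.4, 6.4]
opening: 0.0586
gripper_force: 25.2
```

```bash
python3 -m jog '[{"offset":[0,0,0.1],"dr":[0,0,0],"grip":0.35},{"offset":[0,0,0.24],"dr":[0,0,0],"grip":0.35},{"offset":[0.03,0.1,0.36],"dr":[0,0,0],"grip":0.35},{"offset":[0.06,0.25,0.42],"dr":[0,0,0],"grip":0.35},{"offset":[0.1,0.4,0.42],"dr":[0,0,0],"grip":0.35},{"offset":[0.14,0.55,0.42],"dr":[0,0,0],"grip":0.35},{"offset":[0.18,0.7,0.42],"dr":[0,0,0],"grip":0.35},{"offset":[0.22,0.85,0.42],"dr":[0,0,0],"grip":0.35},{"offset":[0.25,1,0.42],"dr":[0,0,0],"grip":0.35}]'
python3 -m jog '[{"offset":[0.05,0.15,0],"dr":[0,0,0],"grip":0.35},{"offset":[0.09,0.3,0],"dr":[0,0,0],"grip":0.35},{"offset":[0.13,0.45,0],"dr":[0,0,0],"grip":0.35},{"offset":[0.16,0.55,0],"dr":[0,0,0],"grip":0.35},{"offset":[0.18,0.61,0],"dr":[0,0,0],"grip":0.35},{"offset":[0.188,0.628,0],"dr":[0,0,0],"grip":0.35},{"offset":[0.188,0.628,-0.1],"dr":[0,0,0],"grip":0.35},{"offset":[0.188,0.628,-0.16],"dr":[0,0,0],"grip":0.35},{"offset":[0.188,0.628,-0.16],"dr":[0,0,0],"grip":0.35},{"offset":[0.188,0.628,-0.16],"dr":[0,0,0],"grip":0.35}]'
python3 - <<'E'
from h import *
s=r.get_state();p=s["tool_pos"];print(p,s["eef_rot"],s["time"])
ds=[r.get_image(n) for n in("scene","top")]
o=[]
for d,(u0,v0) in zip(ds,((180,150),(165,150))):
    c=cv2.resize(d["image"][v0:v0+85,u0:u0+85],None,fx=4.6,fy=4.6,interpolation=cv2.INTER_CUBIC)
    for P,col in((p,(255,0,0)),([p[0],p[1],p[2]-.018],(0,255,0)),([.5756,.1424,.014],(255,0,255))):
        cv2.circle(c,tuple(int(k) for k in (proj(d,P)-[u0,v0])*4.6),3,col,1)
    o.append(c)
cv2.imwrite("pics/f.png",np.hstack(o)[:,:,::-1])
for n,d in zip("st",ds):
    for x in r.silhouettes("small_dish",d)[:5]: print(n,x["conf"],x["position"],cent(x["region"]),x["region"].sum())
    print(hullc(d,cyl(p[0],p[1],p[2]-.025,.03,.016)))
E
```

```text
time: 4.72
tool_pos: [0.5303, -0.0099, 0.1312]
eef_rot: [0.001, 0.791, 0.612, 0.001]
wrist_force: [1.1, -0.6, -0.4]
opening: 0.0583
gripper_force: 27.7
time: 5.55
tool_pos: [0.5756, 0.1438, 0.0897]
eef_rot: [-0.0, 0.791, 0.612, -0.001]
wrist_force: [-0.4, -0.9, 0.0]
opening: 0.0586
gripper_force: 27.7
[0.57561654 0.14383667 0.08970613] [-3.26439365e-04  7.91168081e-01  6.11597846e-01 -1.01833478e-03] 5.55
s 0.74 [229.0, 187.0] [228.44357977 187.89883268] 257
s 0.66 [423.6, 282.0] [423.06810036 282.30107527] 558
s 0.65 [359.9, 253.5] [361.4        252.21894737] 475
s 0.57 [301.5, 298.4] [302.65178571 297.95535714] 672
(array([227.55676287, 187.08415023]), 354.2528860352468)
t 0.87 [391.0, 216.3] [391.72033898 214.99717514] 354
t 0.72 [332.3, 271.2] [333.77177177 270.83783784] 333
t 0.69 [341.1, 195.8] [341.47813411 200.69970845] 343
(array([217.49895536, 192.03516493]), 385.60479372239206)
```

View pics/f.png

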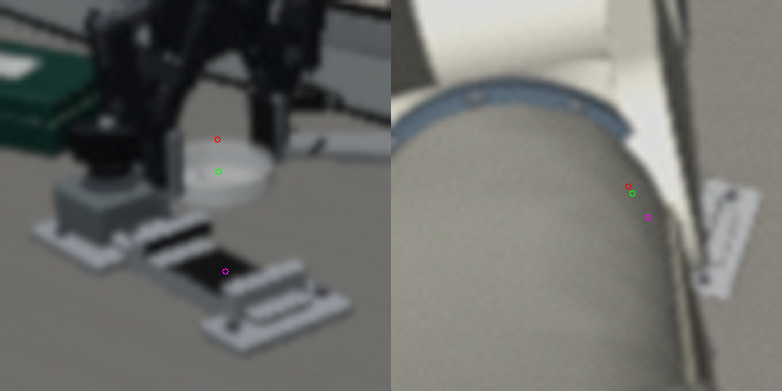

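The dish is held and the jaws are over the clamp, with the dish's right edge at about scene x 239. I'll check where the dish sits in the jaws by comparing its silhouette's bounds with the model.

Run:
```python
from h import *
d=r.get_image("scene");p=r.get_state()["tool_pos"];print(p)
a=np.radians(-14.5);y=np.array([np.cos(a),np.sin(a),0]);x=np.array([-y[1],y[0],0])
L=[q for q in r.silhouettes("small_dish",d) if np.hypot(*(np.array(q["position"])-(229,187)))<10]
if L:
    m=L[0]["region"];v,u=np.nonzero(m);print(u.min(),u.max(),v.min(),v.max())
    for k in range(v.min(),v.max()+1): w=u[v==k];print(k,w.min(),w.max(),end="; ")
g=d["image"].mean(2).astype(int)
print();print(g[180:198:3,212:248])
for o in(-.004,0,.004,.008):
  for zz in(.017,.021,.025):
    q=np.array([proj(d,P) for P in cyl(*(p+x*o)[:2],p[2]-zz,.03,.016)]);print(o,zz,np.round([*q.min(0),*q.max(0)],1),np.round(q[q[:,0].argmax()],1))
```

```text
[0.57703889 0.14491639 0.09116535]
218 239 180 195
180 221 235; 181 220 237; 182 220 238; 183 220 239; 184 220 239; 185 220 239; 186 219 239; 187 219 239; 188 219 239; 189 219 238; 190 219 238; 191 219 237; 192 218 236; 193 219 234; 194 219 231; 195 222 227; 
[[ 20  18  16  26  49  65  64  77 115 131 136 137 140 144 146 145 144 145
  145 142 140 130 107  81  62  44  29  26  47  59  75 113 126 127 127 123]
 [ 18  18  15  23  47  64  63  73 115 133 136 139 140 143 144 146 147 147
  147 146 145 145 143 139 137 125 108  79  61  73  83  89  91  91  87  71]
 [ 25  18  16  23  48  66  64  82 135 156 154 145 152 162 165 166 166 167
  167 167 165 162 157 150 144 134 115 101 105 109 108 109 108 108 108 108]
 [ 74  53  33  27  45  67  65  70 107 138 149 150 152 153 154 153 151 147
  146 145 140 137 131 122 118 112 102 102 107 109 108 108 108 108 109 109]
 [ 68  61  58  60  70  85  95 113 128 133 136 137 138 139 138 137 135 132
  129 126 125 121 116 113 109 106 108 108 108 108 108 108 108 108 109 108]
 [ 49  50  54  60  70  96 107 108 111 115 118 118 117 113 110 111 111 110
  109 109 109 109 109 108 109 108 108 108 108 108 109 108 108 109 108 108]]
-0.004 0.017 [215.6 175.6 241.2 191.8] [241.2 186.4]
-0.004 0.021 [215.7 177.1 241.2 193.3] [241.2 187.9]
-0.004 0.025 [215.8 178.6 241.3 194.9] [241.3 189.4]
0 0.017 [214.6 175.1 240.1 191.2] [240.1 185.9]
0 0.021 [214.7 176.6 240.2 192.8] [240.2 187.4]
0 0.025 [214.8 178.1 240.2 194.4] [240.2 188.9]
0.004 0.017 [213.6 174.6 239.1 190.7] [239.1 185.4]
0.004 0.021 [213.7 176.2 239.1 192.3] [239.1 186.9]
0.004 0.025 [213.8 177.7 239.2 193.8] [239.2 188.4]
0.008 0.017 [212.6 174.2 238.  190.2] [238.  184.9]
0.008 0.021 [212.7 175.7 238.1 191.8] [238.1 186.4]
0.008 0.025 [212.8 177.2 238.2 193.3] [238.2 187.9]
```

```bash
python3 -m jog '[{"offset":[0.001,0.004,-0.07],"dr":[0,0,0],"grip":0.35},{"offset":[0.001,0.004,-0.12],"dr":[0,0,0],"grip":0.35},{"offset":[0.001,0.004,-0.14],"dr":[0,0,0],"grip":0.35},{"offset":[0.001,0.004,-0.15],"dr":[0,0,0],"grip":0.35},{"offset":[0.001,0.004,-0.16],"dr":[0,0,0],"grip":0.35},{"offset":[0.001,0.004,-0.168],"dr":[0,0,0],"grip":0.35},{"offset":[0.001,0.004,-0.168],"dr":[0,0,0],"grip":0.35},{"offset":[0.001,0.004,-0.168],"dr":[0,0,0],"grip":0.35}]'
python3 - <<'E'
from h import *
s=r.get_state();p=s["tool_pos"];print(p,s["wrist_force"],s["moment"])
d=r.get_image("scene");u0,v0=190,165
c=cv2.resize(d["image"][v0:v0+65,u0:u0+75],None,fx=9,fy=9,interpolation=cv2.INTER_CUBIC)
cv2.imwrite("pics/g.png",c[:,:,::-1])
E
```

```text
time: 6.52
tool_pos: [0.5768, 0.1462, 0.0483]
eef_rot: [0.0, 0.791, 0.612, 0.0]
wrist_force: [-0.6, -0.1, 0.3]
opening: 0.0588
gripper_force: 27.7
[0.57681646 0.14623698 0.04829352] [-0.56525711 -0.05441356  0.33497319] [ 0.01250012 -0.03597025 -0.01982125]
```

View pics/g.png

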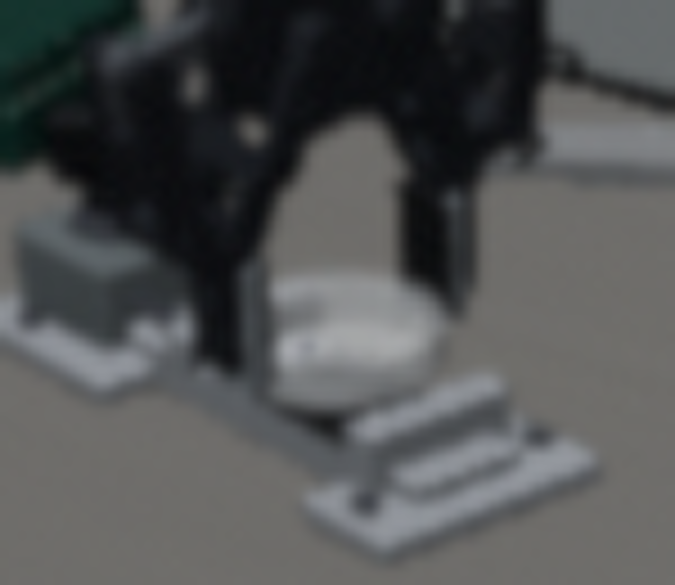

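The dish hangs between the jaws with no contact force. I'll lower it onto the seat.

```bash
python3 -m jog '[{"offset":[0,0,-0.012],"dr":[0,0,0],"grip":0.35},{"offset":[0,0,-0.02],"dr":[0,0,0],"grip":0.35},{"offset":[0,0,-0.026],"dr":[0,0,0],"grip":0.35},{"offset":[0,0,-0.03],"dr":[0,0,0],"grip":0.35},{"offset":[0,0,-0.032],"dr":[0,0,0],"grip":0.35},{"offset":[0,0,-0.032],"dr":[0,0,0],"grip":0.35}]'
```

```text
time: 7.07
tool_pos: [0.5765, 0.1462, 0.0404]
eef_rot: [-0.0, 0.791, 0.612, -0.0]
wrist_force: [-2.4, -2.0, 4.9]
opening: 0.0586
gripper_force: 28.2
```

```bash
python3 -m jog '[{"offset":[0,0,0],"dr":[0,0,0],"grip":0.1},{"offset":[0,0,0],"dr":[0,0,0],"grip":0.1},{"offset":[0,0,0],"dr":[0,0,0],"grip":0.1},{"offset":[0,0,0.06],"dr":[0,0,0],"grip":0.1},{"offset":[0,0,0.16],"dr":[0,0,0],"grip":0.1},{"offset":[0,0,0.3],"dr":[0,0,0],"grip":0.1},{"offset":[0,0,0.4],"dr":[0,0,0],"grip":0.1},{"offset":[0,0,0.4],"dr":[0,0,0],"grip":0.1},{"offset":[0,0,0.4],"dr":[0,0,0],"grip":0.1}]'
python3 - <<'E'
from h import *
s=r.get_state();print(s["tool_pos"],s["joint_positions"])
d=r.get_image("scene");u0,v0=180,160
c=cv2.resize(d["image"][v0:v0+70,u0:u0+80],None,fx=8,fy=8,interpolation=cv2.INTER_CUBIC)
cv2.imwrite("pics/i.png",c[:,:,::-1])
for L in r.silhouettes("small_dish",d):
  if np.hypot(*(np.array(L["position"])-(222,204)))<20:
    v,u=np.nonzero(L["region"]);print(u.min(),u.max(),v.min(),v.max(),cent(L["region"]))
print(hullc(d,cyl(.5765,.1462,.014,.03,.016)))
E
```

```text
time: 7.82
tool_pos: [0.5776, 0.1465, 0.1415]
eef_rot: [0.001, 0.791, 0.612, 0.002]
wrist_force: [-0.1, -0.2, 0.1]
opening: 0.0768
gripper_force: 0.0
[0.57761693 0.14645691 0.14152067] [ 2.45804638e-01  4.36991321e-01  1.79441990e+00 -3.22321069e-06
  9.06865349e-01  4.99447964e-01]
215 239 198 213 [226.65789474 205.11513158]
(array([227.91247836, 205.79836856]), 353.9137344803894)
```

View pics/i.png

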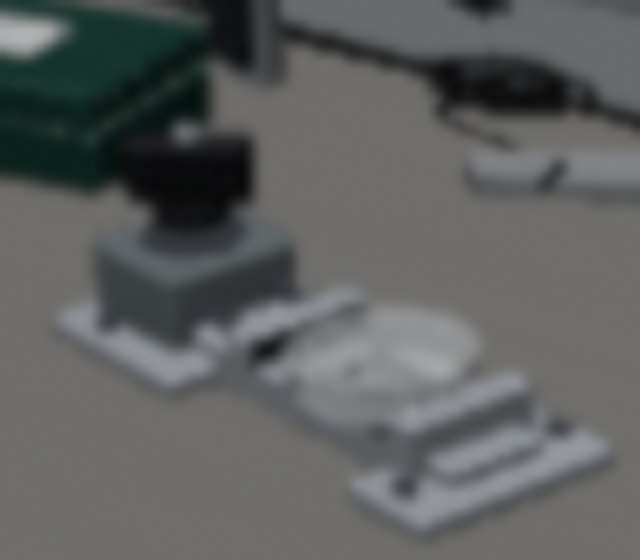

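The dish lies flat on the seat between the jaws, and the wing is at crop (190,165) with its bar clear. Next I'll go above the wing and align to it.

```bash
python3 -m jog '[{"offset":[0.093,0.37,0],"dr":[0,0,0.27],"grip":0.5},{"offset":[0.093,0.37,0],"dr":[0,0,0.27],"grip":0.5},{"offset":[0.093,0.37,0],"dr":[0,0,0.27],"grip":0.5},{"offset":[0.093,0.37,0],"dr":[0,0,0.27],"grip":0.5},{"offset":[0.093,0.37,0],"dr":[0,0,0.27],"grip":0.5},{"offset":[0.093,0.37,0],"dr":[0,0,0.27],"grip":0.5},{"offset":[0.093,0.37,0],"dr":[0,0,0.27],"grip":0.5},{"offset":[0.093,0.37,0],"dr":[0,0,0.27],"grip":0.5},{"offset":[0.093,0.37,-0.15],"dr":[0,0,0.27],"grip":0.5},{"offset":[0.093,0.37,-0.15],"dr":[0,0,0.27],"grip":0.5},{"offset":[0.093,0.37,-0.15],"dr":[0,0,0.27],"grip":0.5}]'
python3 - <<'E'
from h import *
s=r.get_state();p=s["tool_pos"];print(p,s["joint_positions"],s["wrist_force"],s["opening"])
d=r.get_image("scene");u0,v0=170,145
c=cv2.resize(d["image"][v0:v0+65,u0:u0+75],None,fx=9,fy=9,interpolation=cv2.INTER_CUBIC)
for P,col in(([p[0],p[1],.069],(255,0,0)),([.6007,.239,.069],(0,255,0)),([.6007,.239,.045],(0,255,0))):
    cv2.circle(c,tuple(int(k) for k in (proj(d,P)-[u0,v0])*9),4,col,1)
cv2.imwrite("pics/j.png",c[:,:,::-1])
E
```

```text
time: 8.83
tool_pos: [0.5978, 0.2378, 0.1]
eef_rot: [-0.002, 0.47, 0.883, -0.002]
wrist_force: [-0.7, -0.2, 0.3]
opening: 0.043
gripper_force: 0.0
[0.59776305 0.23783674 0.09995231] [ 3.76342279e-01  5.56664151e-01  1.70101197e+00  4.75593164e-06
  8.89995162e-01 -2.15620124e-01] [-0.67379724 -0.24600216  0.28452486] 0.043042131689062554
```

View pics/j.png

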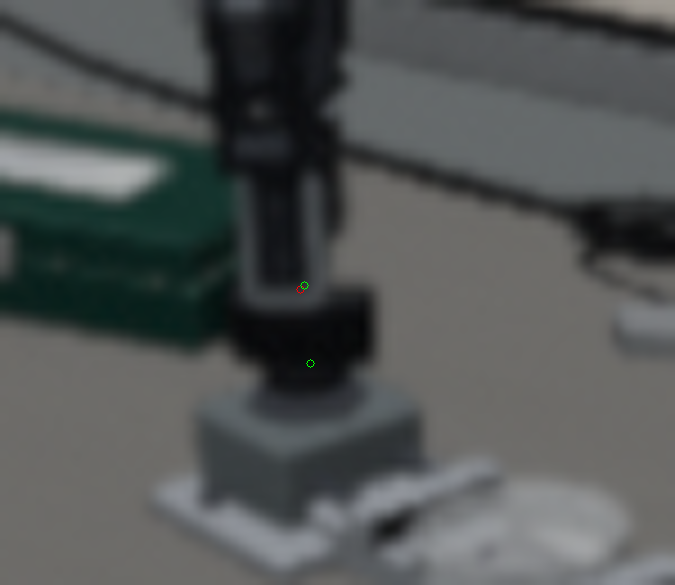

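```bash
python3 -m jog '[{"offset":[0.004,0.002,-0.06],"dr":[0,0,0],"grip":0.5},{"offset":[0.004,0.002,-0.116],"dr":[0,0,0],"grip":0.5},{"offset":[0.004,0.002,-0.116],"dr":[0,0,0],"grip":0.5},{"offset":[0.004,0.002,-0.116],"dr":[0,0,0],"grip":0.5}]' 50; python3 -m jog '[{"offset":[0,0,0],"dr":[0,0,0],"grip":1},{"offset":[0,0,0],"dr":[0,0,0],"grip":1},{"offset":[0,0,0],"dr":[0,0,0],"grip":1},{"offset":[0,0,0],"dr":[0,0,0],"grip":1},{"offset":[0,0,0],"dr":[0,0,0],"grip":1},{"offset":[0,0,0],"dr":[0,0,0],"grip":1}]' 50
```

```text
time: 9.22
tool_pos: [0.6004, 0.239, 0.0733]
eef_rot: [-0.0, 0.469, 0.883, -0.001]
wrist_force: [0.1, -0.1, 0.5]
opening: 0.0425
gripper_force: 0.0
time: 9.72
tool_pos: [0.6016, 0.2396, 0.0745]
eef_rot: [0.001, 0.469, 0.883, 0.001]
wrist_force: [0.1, 0.8, 5.2]
opening: 0.011
gripper_force: 50.7
```

```bash
python3 -m jog '[{"offset":[0,0,0],"dr":[0,0,-0.03],"grip":1},{"offset":[0,0,0],"dr":[0,0,-0.06],"grip":1},{"offset":[0,0,0],"dr":[0,0,-0.09],"grip":1},{"offset":[0,0,0],"dr":[0,0,-0.12],"grip":1},{"offset":[0,0,0],"dr":[0,0,-0.15],"grip":1},{"offset":[0,0,0],"dr":[0,0,-0.18],"grip":1},{"offset":[0,0,0],"dr":[0,0,-0.21],"grip":1},{"offset":[0,0,0],"dr":[0,0,-0.24],"grip":1},{"offset":[0,0,0],"dr":[0,0,-0.27],"grip":1},{"offset":[0,0,0],"dr":[0,0,-0.30],"grip":1},{"offset":[0,0,0],"dr":[0,0,-0.33],"grip":1},{"offset":[0,0,0],"dr":[0,0,-0.36],"grip":1}]'
python3 -c "
from h import *
s=r.get_state();print(s['moment'],s['wrist_force'],s['joint_positions'])"
```

```text
time: 10.72
tool_pos: [0.6005, 0.2396, 0.0745]
eef_rot: [-0.0, 0.87, 0.492, -0.0]
wrist_force: [-5.8, 2.1, 10.3]
opening: 0.011
gripper_force: 51.3
[0.35190297 0.81707972 0.04658764] [-5.79070106  2.07686211 10.32463376] [3.77043537e-01 5.92288089e-01 1.70813156e+00 8.95555151e-04
 8.41551002e-01 9.17550332e-01]
```

```bash
python3 -m jog '[{"offset":[0,0,0.004],"dr":[0,0,-0.03],"grip":1},{"offset":[0,0,0.004],"dr":[0,0,-0.06],"grip":1},{"offset":[0,0,0.004],"dr":[0,0,-0.09],"grip":1},{"offset":[0,0,0.004],"dr":[0,0,-0.12],"grip":1},{"offset":[0,0,0.004],"dr":[0,0,-0.15],"grip":1},{"offset":[0,0,0.004],"dr":[0,0,-0.18],"grip":1},{"offset":[0,0,0.004],"dr":[0,0,-0.21],"grip":1},{"offset":[0,0,0.004],"dr":[0,0,-0.24],"grip":1},{"offset":[0,0,0.004],"dr":[0,0,-0.27],"grip":1},{"offset":[0,0,0.004],"dr":[0,0,-0.30],"grip":1},{"offset":[0,0,0.004],"dr":[0,0,-0.33],"grip":1},{"offset":[0,0,0.004],"dr":[0,0,-0.35],"grip":1}]'
python3 -c "
from h import *
s=r.get_state();print(s['moment'],s['wrist_force'],s['joint_positions'])"
```

```text
time: 11.72
tool_pos: [0.5999, 0.2406, 0.0746]
eef_rot: [-0.001, 0.999, -0.035, -0.001]
wrist_force: [-4.1, 8.7, 1.5]
opening: 0.0113
gripper_force: 50.1
[1.55598289 0.69188302 0.08697218] [-4.10932662  8.72665464  1.45898981] [0.37804727 0.59213478 1.70820134 0.00290632 0.84195022 2.01750161]
```

```bash
python3 -m jog '[{"offset":[-0.002,0.004,0],"dr":[0,0,-0.014],"grip":1},{"offset":[-0.002,0.004,0],"dr":[0,0,-0.028],"grip":1},{"offset":[-0.002,0.004,0],"dr":[0,0,-0.042],"grip":1},{"offset":[-0.002,0.004,0],"dr":[0,0,-0.05],"grip":1},{"offset":[-0.002,0.004,0],"dr":[0,0,-0.05],"grip":1}]'
python3 -c "
from h import *
s=r.get_state();print(s['moment'],s['wrist_force'],s['joint_positions'])"
```

```text
time: 12.13
tool_pos: [0.5999, 0.2409, 0.0746]
eef_rot: [-0.0, 0.994, -0.112, -0.0]
wrist_force: [-1.5, 4.8, 1.9]
opening: 0.0109
gripper_force: 50.2
[ 0.8628272   0.39561168 -0.06620537] [-1.50962131  4.82058483  1.88394311] [3.79028627e-01 5.92140771e-01 1.70826065e+00 1.40341595e-03
 8.41529949e-01 2.17262107e+00]
```

```bash
python3 -m jog '[{"offset":[-0.001,0.002,0],"dr":[0,0,-0.008],"grip":1},{"offset":[-0.001,0.002,0],"dr":[0,0,-0.016],"grip":1},{"offset":[-0.001,0.002,0],"dr":[0,0,-0.016],"grip":1}]'
python3 -c "
from h import *
s=r.get_state();print(s['moment'],s['joint_positions'][[0,5]])"
python3 -m jog '[{"offset":[0,0,0],"dr":[0,0,-0.008],"grip":1},{"offset":[0,0,0],"dr":[0,0,-0.016],"grip":1},{"offset":[0,0,0],"dr":[0,0,-0.016],"grip":1}]'
python3 -c "
from h import *
s=r.get_state();print(s['moment'],s['joint_positions'][[0,5]],s['wrist_force'])"
```

```text
time: 12.38
tool_pos: [0.5999, 0.241, 0.0746]
eef_rot: [-0.0, 0.991, -0.136, -0.0]
wrist_force: [-1.6, 3.6, 1.4]
opening: 0.0108
gripper_force: 50.3
[0.59978579 0.28687227 0.58193407] [0.37957833 2.2223572 ]
time: 12.63
tool_pos: [0.6002, 0.2408, 0.0746]
eef_rot: [0.0, 0.987, -0.16, 0.0]
wrist_force: [0.7, 3.3, 0.2]
opening: 0.0112
gripper_force: 59.3
[ 0.42947469 -0.0010289   0.92713185] [0.37944567 2.27172172] [0.70536576 3.31026654 0.24828106]
```

The moment has risen steadily to 0.93 N m at tool yaw -1.89, with onset near -1.81, which matches the expected -1.82 for the stop. The screw is seated, so I'll back off to yaw -0.25.

```bash
python3 -m jog '[{"offset":[0,0,0],"dr":[0,0,0.03],"grip":1},{"offset":[0,0,0],"dr":[0,0,0.06],"grip":1},{"offset":[0,0,0],"dr":[0,0,0.09],"grip":1},{"offset":[0,0,0],"dr":[0,0,0.12],"grip":1},{"offset":[0,0,0],"dr":[0,0,0.15],"grip":1},{"offset":[0,0,0],"dr":[0,0,0.18],"grip":1},{"offset":[0,0,0],"dr":[0,0,0.21],"grip":1},{"offset":[0,0,0],"dr":[0,0,0.24],"grip":1},{"offset":[0,0,0],"dr":[0,0,0.27],"grip":1},{"offset":[0,0,0],"dr":[0,0,0.30],"grip":1},{"offset":[0,0,0],"dr":[0,0,0.33],"grip":1},{"offset":[0,0,0],"dr":[0,0,0.36],"grip":1}]'
python3 -m jog '[{"offset":[0,0,0],"dr":[0,0,0.03],"grip":1},{"offset":[0,0,0],"dr":[0,0,0.06],"grip":1},{"offset":[0,0,0],"dr":[0,0,0.09],"grip":1},{"offset":[0,0,0],"dr":[0,0,0.12],"grip":1},{"offset":[0,0,0],"dr":[0,0,0.145],"grip":1},{"offset":[0,0,0],"dr":[0,0,0.163],"grip":1},{"offset":[0,0,0],"dr":[0,0,0.163],"grip":1},{"offset":[0,0,0],"dr":[0,0,0.163],"grip":1}]'
python3 - <<'E'
from h import *
s=r.get_state();print(s['moment'],s['joint_positions'][0]-s['joint_positions'][5],s['wrist_force'],s['time'])
d=r.get_image("scene");u0,v0=175,155
c=cv2.resize(d["image"][v0:v0+70,u0:u0+80],None,fx=8,fy=8,interpolation=cv2.INTER_CUBIC)
cv2.imwrite("pics/k.png",c[:,:,::-1])
for L in r.silhouettes("small_dish",d):
  if np.hypot(*(np.array(L["position"])-(222,204)))<20: print(L["position"])
E
```

```text
time: 13.63
tool_pos: [0.6004, 0.2402, 0.0746]
eef_rot: [0.0, 0.918, 0.396, 0.0]
wrist_force: [1.6, -1.6, 2.0]
opening: 0.0104
gripper_force: 50.0
time: 14.3
tool_pos: [0.6007, 0.24, 0.0746]
eef_rot: [0.001, 0.79, 0.613, 0.0]
wrist_force: [3.3, -3.9, 0.1]
opening: 0.0108
gripper_force: 49.9
[-0.60487718 -0.6943662   0.04753215] -0.2524465308746899 [ 3.29321814 -3.91050811  0.08146622] 14.3
[227.4, 204.5]
[214.6, 205.3]
```

View pics/k.png

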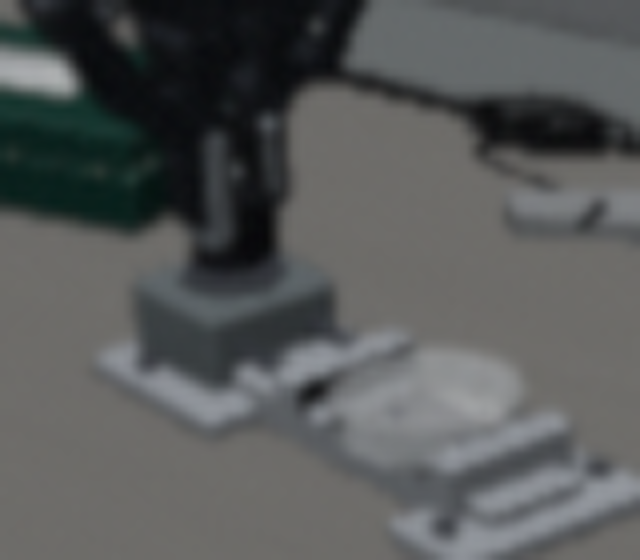

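The wing is held with its bar along the clamp's length, a quarter turn off. The dish lies flat between the jaws. I'll hand the job in.

```bash
python3 -c "
from cell import r
print(r.job_done())"
```

```text
the job is handed in; nothing more can be done
None
```

I handed the job in at about 14 s: the small dish lies flat on the seat between the jaws (gripped with at most about 28 N), and the thumbscrew was turned until it seated and then backed off a quarter turn, with the gripper still holding it; no verdict came back.

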